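# Park a boot on its tilting post in the dryer fork

## Robot

A 7-joint arm with a two-finger parallel gripper is mounted at the origin on the work surface. World frame = base frame: x ahead of the robot, y to its left, z up, the work surface at z = 0. Lengths are in mm, angles in rad, forces in N, time in s.
With the tool pointing down it reaches from about 400 to 875 mm from the base axis. Payload 4.4 kg.
Tool frame: the origin (TCP) lies between the finger pads; the fingertips stand 17 mm ahead of it and the grasp point (between the pads) lies 2 mm behind it; z points along the fingers, y is the line along which they close (so a half turn about z gives the same grasp; the last joint's range is limited). The gripper opens to 85 mm and grips with 20 to 120 N. Pads are 22 mm wide; open, the fingers measure 114 mm over their backs; the gripper's body (76 mm by 85 mm) begins 54 mm behind the grasp point. The pads swing forward as they close: fully open they stand 13 mm farther back than shut.
Start: joints at [-1.348, 0.628, 0.038, 1.517, -0.027, 0.996, -0.02], TCP at [185.098, 623.102, 248.313] pointing down, gripper open.
Joint ranges: [-3.06, 3.06], [-0.37, 2.12], [-1.25, 1.32], [0.18, 2.47], [-1.1, 4.24], [0.23, 1.98], [-2.94, 2.94]. Speed limits (rad/s): [2.57, 2.57, 3.14, 3.14, 3.14, 3.14, 3.14].

## Interface

Orientations are given as [roll, pitch, yaw] about the fixed x, y, z axes, in that order (R = Rz(yaw) Ry(pitch) Rx(roll)).
In Python, from cell import sensors, get_image, ctrl gives the robot as it stands.
- The arm moves only by the tool send_rows, never from a script. Its argument "series" is a list of rows, each a list of 3 entries, a list of its own where there are three numbers: the finger opening in mm, from 0 to 85.4, then the shift along the world's x, y, z in units of 60 mm (1.0 is 60 mm), then the turn, a rotation vector about the world's x, y, z in units of 5 degrees (1.0 is 5 degrees). A call has 1 to 8 rows; each row shifts and turns the commanded pose from where the row before left it; what a row does not reach is not made up. A row lasts 1/8 s, in which the tool goes at most 62.5 mm and 10.7 degrees, less where a joint would pass 70% of its speed; a pose out of reach is approached as far as the arm can. A call is refused whole if a number of a shift passes 1 or a number of a turn 1, either way. A call with a gripper value outside its range is refused whole. The fingers move at their own pace and stop on an object; the grip force is fixed at half the most. Time passes only in rows, so rows that do not move let the fingers close. It gives the time, the measured TCP pose, the force, the opening and the grip force at its end, in the units of the state.
- sensors.read_state(): the state, without advancing time (a new reading comes with each control period).
- get_image(name): name is "scene" or "top"; returns a dict with "img" (420x560x3 uint8, red, green, blue), "depth" (420x560 float32, mm along the optical axis (not along the pixel's ray), 0 where there is no reading), "vfov" (degrees; the focal length in pixels is half the picture's height over the tangent of half this angle, whatever the lens; pixels are square), "cx", "cy" (the principal point, pixels), "k1" (the pictures are not rectified: a ray, as slopes to the right and down, at radius r is drawn at 1 + k1 r^2 times it, then the intrinsics apply), "world_to_cam" (4x4, takes a point from world to camera coordinates). Camera axes: x right, y down, z forward; pixel columns grow to the right and rows downward; lengths in mm; the calibration is good to about 2 mm. A picture is of the moment at which its call begins.
- ctrl.finish_job(): hands the job in; it is judged then, once.
The state is a dict: "clock": time; "qpos": joint angles; "qd": joint speeds; "tau": joint torques, N m; "eef_pos": TCP position; "tool_rot": TCP orientation; "force": force on the tool from outside, world axes, zero at the start; "torque": the same for the moment, N m; "width": finger opening in mm; "gripper_force": force on a finger pad.
Only numpy, scipy, OpenCV 4.12 (cv2) and the standard library are available. Lean on these libraries where they do the work, as an engineer would, in place of code of your own. Each camera call takes 0.05 s, during which the arm holds its last target. There are 200 camera calls.

## Task

Lift the boot carrier by its wooden bar, bring the leaning boot upright by moving the carrier alone, and keep it balanced upright in the air for at least five seconds. Then carry it, without setting it down on the way, in between the dryer's two prongs from the front, and once the upright post stands inside the fork lower the carrier gently flat onto the bench, let go, move clear and finish once the boot has sagged to rest against a prong. Never touch the boot, let it flop over to the side opposite to its first lean or knock hard against the fork, and leave the other things on the bench alone.

Things in the scene. Friction and masses are not known exactly. Their poses are not given: they have to be found in the camera images.
- carrier: Loose carrier, 0.59 kg. Origin on its underside below the bar's middle; x axis lengthwise from the dark steel weight (x -118, 32 high) to the boot post, z up. Plywood plate x -145 to +180, y +-55, 10 mm thick. Wooden bar along x over the origin: 110 long, 24 wide, 24 high, middle 75 mm above the underside, on legs at x +-43. Pivot at x +140, z +45. Balances roughly under the bar with the boot on.
- handle (a point): Middle of the wooden bar handle, 75 mm above the carrier's underside: grasp here from above, fingers closing across the bar (carrier's y). The bar's underside is 53 mm above the plate.
- pivot (a joint): Lean of boot and post relative to the carrier (rad) about its x axis: 0 square to the plate, + towards carrier -y; stops at +-0.3, starts at rest at +0.3. Spring 0.28 N m/rad to 0 and oil damping 0.09 N m s/rad act between carrier and boot; gravity topples with 0.47 N m per rad of lean from vertical, so it falls slowly either way (time constant 0.55 s). Tilting the carrier about x drives it.
- boot: Small dark leather boot, sole up, with its steel post (20 mm diameter): 0.24 kg (+-10 %), centre of mass 200 mm above the pivot, inertia about the pivot 0.011 kg m2. Origin on the pivot axis, z along the post, axes parallel to the carrier's at joint 0. Post bare up to 133 mm above the pivot, boot from there to 280 mm; boot about 170 mm long (y), 70 wide (x).
- post_mid (a point): Point on the axis of the bare post, 110 mm above the pivot.
- boot_top (a point): Point on the post's axis 280 mm above the pivot, at the level of the boot's heel (top).
- dryer: Green dryer box (110 x 240 x 100 mm, front at x +60) fixed behind a steel fork. Origin on the bench below the parking point; x axis along the fork from its open front to the box. Two 12 mm prongs at 155 mm height, y +-31 (50 mm free between), from a crossbar at x +75 to x -45, then flaring to y +-42 at the tips, x -65. The carrier parks with its x along this x; under the fork the bench is free.
- slot (a point): Parking point of the post: midway between the prongs at their height (155 mm), straight above the dryer's origin. With the carrier parked flat, post_mid is here.
- tin: Square yellow tin, 70 x 70 x 81 mm, bystander.
- glue: White plastic bottle, 110 mm tall, bystander.
- brush: Brush lying on the bench, bystander.
- hammer: Hammer lying on the bench, bystander.

How it is judged (in metres and radians):
On the way, in this order (a step that is already met when the one before it is completed fails the run):
1. the carrier is clear of the bench and the boot is balanced upright (within 0.15 rad of vertical, off its stops) for 4 s, touched by nothing (height (world z) of carrier above 0.015 m and angle between boot's own z axis and vertical below 0.15 rad and value of joint pivot between -0.22 and 0.22 rad and contact force between boot and anything else below 0.3 N), for 4 s.
2. the upright post is between the prongs with the carrier still in the air (height (world z) of carrier above 0.006 m and angle between boot's own z axis and vertical below 0.2 rad and x of post_mid in the frame of dryer between -0.035 and 0.06 m and y of post_mid in the frame of dryer between -0.025 and 0.025 m), for 0.2 s.
At the end, for the whole second after the job is handed in: The carrier stands flat on the bench, released and at rest, with the post between the prongs (post_mid within 25 mm of the fork's centre line and from 35 mm before to 60 mm beyond the parking point) and the boot within 0.23 rad of vertical, at most resting against a prong (height (world z) of carrier below 0.006 m and angle between carrier's own z axis and vertical below 0.06 rad and angle between boot's own z axis and vertical below 0.23 rad and x of post_mid in the frame of dryer between -0.035 and 0.06 m and y of post_mid in the frame of dryer between -0.025 and 0.025 m and linear speed of carrier below 0.03 m/s and angular speed of boot below 0.1 rad/s); the robot touches nothing.
It fails at once if the boot flops over to the side opposite to its first lean (value of joint pivot below -0.28 rad).
It fails at once if the robot touches the boot (contact force between boot and the arm above 1 N or contact force between boot and the fingers above 1 N).
It fails at once if the boot or post knocks hard against the fork or dryer (contact force between boot and dryer above 15 N).
It fails at once if the carrier is put down on the way, before it is at the fork, or dropped or slammed onto the bench ((height (world z) of carrier below 0.006 m and distance of carrier from where it was at the start of the episode above 0.15 m and (x of post_mid in the frame of dryer below -0.05 m or y of post_mid in the frame of dryer above 0.06 m or y of post_mid in the frame of dryer below -0.06 m)) or (height (world z) of carrier below 0.03 m and linear speed of carrier above 0.4 m/s)).
It fails at once if a bystander is disturbed (distance of any of tin, glue, brush, hammer from where it was at the start of the episode above 0.03 m).
It also fails if it takes over 69 s, if anything falls off the work surface, if the arm or the gripper's body presses on something with over 40 N, if the wrist force passes 120 N, or if a joint passes its speed limit or range.

## Working session

There is one attempt and no reset: what is moved stays moved. The work goes in short steps, Python scripts to look and compute and a tool call to move; the robot and the scene stay as the last step left them, time stands still between calls to the robot, and variables do not carry over. Pictures are saved under pics/ and viewed, at most 10 in all, crops included, and the job is handed in when it is done.

Besides the shell and the picture viewer there is one more tool, called after "Request:" by a JSON object that holds its "name" and its "arguments", one argument or row to a line. send_rows: Moves the arm, as the interface text tells. Its arguments: {"type":"object","properties":{"series":{"type":"array"}},"required":["series"]}

```bash
ls; mkdir -p pics
cat > h.py <<'E'
import numpy as np, cv2
from cell import sensors, get_image, ctrl
def cap(name, fn=None):
    d=get_image(name)
    if fn: cv2.imwrite('pics/'+fn, d['img'][:,:,::-1])
    np.savez('last_%s.npz'%name, **d)
    return d
def pix2w(d,u,v,depth=None,z=None):
    f=d['img'].shape[0]/2/np.tan(np.radians(d['vfov'])/2)
    K=np.array([[f,0,d['cx']],[0,f,d['cy']],[0,0,1.]])
    s=cv2.undistortPoints(np.array([[[u,v]]],float),K,np.array([float(d['k1']),0,0,0]))[0,0]
    T=np.linalg.inv(d['world_to_cam']); r=np.array([s[0],s[1],1.])
    if z is not None:
        dr=T[:3,:3]@r; depth=(z-T[2,3])/dr[2]
    elif depth is None: depth=d['depth'][int(round(v)),int(round(u))]
    return T[:3,:3]@(r*depth)+T[:3,3]
def cloud(d):
    H,W=d['depth'].shape
    f=H/2/np.tan(np.radians(d['vfov'])/2)
    K=np.array([[f,0,d['cx']],[0,f,d['cy']],[0,0,1.]])
    u,v=np.meshgrid(np.arange(W),np.arange(H))
    s=cv2.undistortPoints(np.stack([u,v],-1).reshape(-1,1,2).astype(float),K,np.array([float(d['k1']),0,0,0])).reshape(-1,2)
    z=d['depth'].reshape(-1)
    P=np.c_[s*z[:,None],z]; T=np.linalg.inv(d['world_to_cam'])
    return (P@T[:3,:3].T+T[:3,3]).reshape(H,W,3)
E
python3 - <<'E'
from h import *
for n in('scene','top'):
    d=cap(n,n+'0.png'); print(n,d['vfov'],d['k1'],d['world_to_cam'].round(3).tolist())
s=sensors.read_state();print(s)
E
```

```text
pics
scene 57.28695154660709 -0.01267193033967907 [[-0.856, 0.517, -0.009, 596.077], [0.432, 0.707, -0.56, -66.49], [-0.283, -0.483, -0.828, 1300.184], [0.0, 0.0, 0.0, 1.0]]
top 53.62296009174424 -0.007891862949691339 [[0.002, -1.0, 0.014, -147.869], [-0.989, -0.004, -0.146, 652.492], [0.146, -0.013, -0.989, 1295.457], [0.0, 0.0, 0.0, 1.0]]
{'clock': 0.1, 'qpos': array([-1.34779939,  0.62926828,  0.03842223,  1.51826189, -0.02697956,
        0.99630447, -0.02003513]), 'qd': array([-0.00121232, -0.00337484, -0.00100008, -0.0035013 , -0.0016993 ,
        0.00070092, -0.00294889]), 'tau': array([ 3.36215751e-03, -5.64537227e+01,  1.23075306e+00, -1.93976283e+01,
        1.13108344e-02,  5.43008588e-03,  1.25240430e-05]), 'eef_pos': array([184.93165761, 622.58356556, 247.47307502]), 'tool_rot': array([-3.13986815e+00,  2.20877182e-05,  2.85279009e+00]), 'force': array([0.55790451, 0.11286668, 0.48421287]), 'torque': array([ 0.01000566,  0.02497716, -0.01089426]), 'gripper_force': 0.0, 'width': 85.529223410329}
```

View pics/scene0.png

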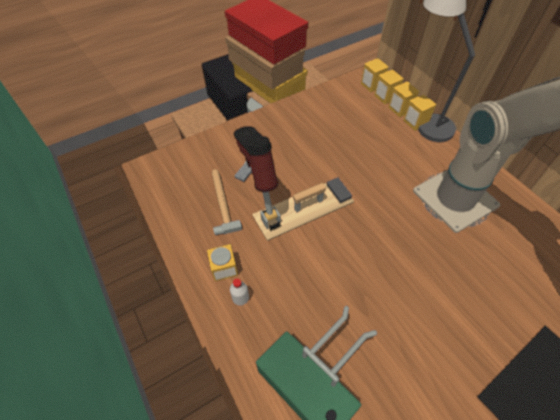

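View pics/top0.png

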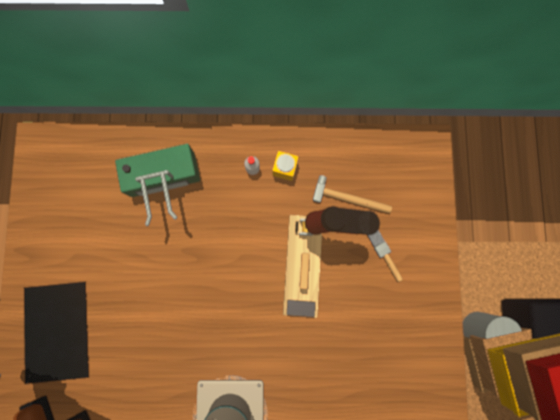

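The scene view shows the carrier with its boot leaning away, near (300,205), and the dryer near (310,370). In the top view the carrier runs from its weight (301,308) to the post (301,228), with the boot leaning right, towards -y. The dryer is at (157,170), its prong tips at about (148,222) and (174,217).

Run:
```python
import numpy as np,cv2
d=np.load('last_top.npz'); im=d['img'][:,:,::-1]
a=cv2.resize(im[130:240,105:215],None,fx=5,fy=5,interpolation=3)[:, :]
b=cv2.resize(im[205:325,270:330],(275,550),interpolation=3)
c=np.hstack([a[:550],b]); cv2.imwrite('pics/crop1.png',c[:, :800]); print(c.shape)
```

```text
(550, 825, 3)
```

View pics/crop1.png

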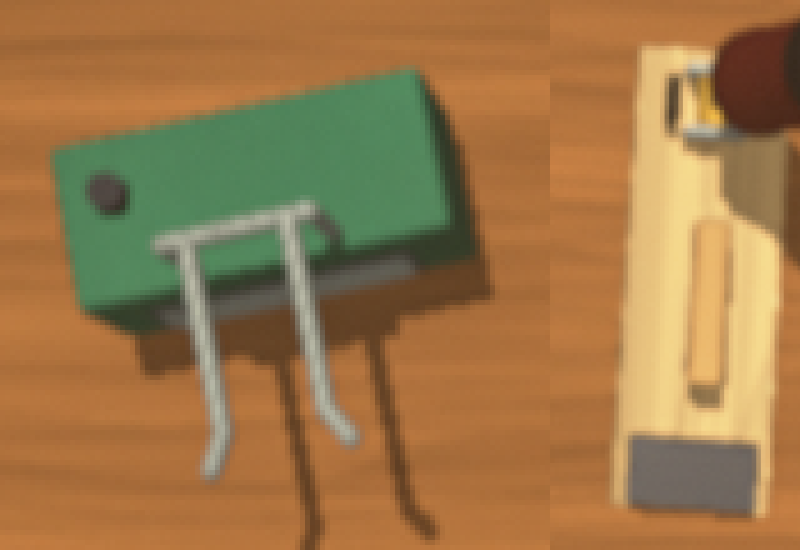

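The crop shows the left prong from the crossbar (187,242) via its bend (222,428) to the tip (211,473), and the right one (288,212), (322,403), (350,438). The bar's top runs from (713,220) to (706,382), and the plate corners are at (640,47), (614,505) and (768,515).

Run:
```python
from h import *
d=dict(np.load('last_top.npz'))
A=lambda u,v:((u+.5)/5-.5+105,(v+.5)/5-.5+130)
B=lambda u,v:((u-550+.5)/4.5833-.5+270,(v+.5)/4.5833-.5+205)
L=[pix2w(d,*A(*p),z=155) for p in[(187,242),(222,428),(211,473)]]
R=[pix2w(d,*A(*p),z=155) for p in[(288,212),(322,403),(350,438)]]
for a,b in zip(L,R): print(a.round(1),b.round(1),np.linalg.norm(a-b).round(1))
m=[(a+b)/2 for a,b in zip(L,R)]; ax=m[0]-m[1]; print('len',np.linalg.norm(ax))
yaw=np.arctan2(*(L[0]-L[1]+R[0]-R[1])[[1,0]]); n=np.array([np.cos(yaw),np.sin(yaw),0])
n2=L[0]-R[0];print('yaw',yaw,'from cross',np.arctan2(-n2[0],n2[1]))
print('origin',m[0]-75*n,m[1]+45*n,m[2]+65*n)
t=[pix2w(d,*B(*p),z=87) for p in[(695,220),(732,220),(724,383),(689,380)]]
print('bar',np.round(t,1),np.mean(t,0)); e=(t[0]+t[1]-t[2]-t[3]);print(np.linalg.norm(e)/2,'yaw',np.arctan2(e[1],e[0]))
q=[pix2w(d,*B(*p),z=10) for p in[(640,47),(614,505),(768,515)]]
print(np.round(q,1)); e=q[0]-q[1];print(np.linalg.norm(e),np.linalg.norm(q[1]-q[2]),'yaw',np.arctan2(e[1],e[0]),)
# cloud check both cams
for nm in('top','scene'):
    dd=dict(np.load(f'last_{nm}.npz')); P=cloud(dd).reshape(-1,3); C=dd['img'].reshape(-1,3).astype(int)
    ok=(dd['depth'].reshape(-1)>0)
    b=np.median(P[ok&(abs(P[:,2])<15)],0);print(nm,'bench z',b[2])
    s=ok&(P[:,2]>70)&(P[:,2]<100)&(np.hypot(P[:,0]-t[0][0]+50,P[:,1]-t[0][1])<80)
    Q=P[s]; print(len(Q)); 
    if len(Q)>5:
        c=Q.mean(0); w=np.linalg.svd((Q-c)[:,:2])[2][0]; print(c,(Q.min(0),Q.max(0)),np.arctan(w[1]/w[0]))
    s=ok&(P[:,2]>140)&(P[:,2]<170)&(np.hypot(P[:,0]-m[1][0],P[:,1]-m[1][1])<140)
    Q=P[s];print('fork',len(Q)); 
    Q=Q-(m[0]-75*n); Q=np.c_[Q@n,Q@[-n[1],n[0],0],Q[:,2]+155]
    for sg in(1,-1):
        k=(Q[:,1]*sg>5)&(Q[:,0]<60)&(Q[:,0]>-45);print(sg,k.sum(),Q[k].mean(0),np.polyfit(Q[k,0],Q[k,1],1), Q[Q[:,1]*sg>5][:,0].min() )
    print('crossbar x max',np.percentile(Q[:,0],97))
```

```text
[717.4 260.8 155. ] [736.  201.2 155. ] 62.4
[605.3 234.6 155. ] [620.4 176.2 155. ] 60.3
[578.5 239.9 155. ] [599.6 158.9 155. ] 83.6
len 116.70673664837817
yaw 0.22063026187152845 from cross 0.3032003674742082
origin [653.52759646 214.5535036  155.        ] [656.74103016 215.27421666 155.        ] [652.48615506 213.59965939 155.        ]
bar [[ 498.5 -219.8   87. ]
 [ 498.6 -244.8   87. ]
 [ 390.5 -238.5   87. ]
 [ 392.4 -215.1   87. ]] [ 445.01581692 -229.551686     87.        ]
107.2362994009049 yaw -0.05172179079325371
[[ 625.5 -186.3   10. ]
 [ 302.6 -167.2   10. ]
 [ 295.8 -275.1   10. ]]
323.4725510349366 108.05894946584007 yaw -0.0588858093904729
top bench z 0.19416341687883687
287
[ 444.32137375 -228.70635467   86.91887382] (array([ 390.64636872, -243.98060565,   71.4114667 ]), array([ 500.53602526, -215.25160183,   94.82933768])) -0.06763278894632654
fork 534
1 148 [  7.22134646  29.50932451 159.48541656] [2.19111352e-02 2.93510966e+01] -70.7187181573138
-1 142 [  5.88372009 -32.4212998  159.32737181] [ 1.31954580e-02 -3.24989382e+01] -68.48531343069085
crossbar x max 79.27988123838755
scene bench z 2.046210759470682
301
[ 449.73843857 -226.54222832   85.21663847] (array([ 392.01520728, -244.91350731,   70.09596484]), array([ 501.64055167, -212.72483485,   93.7538901 ])) -0.07804248644163893
fork 899
1 249 [  9.49754518  28.52414021 162.01664968] [1.95998352e-02 2.83379899e+01] -68.66023862492641
-1 235 [  7.60874195 -32.20748327 160.92154069] [ 1.83757246e-02 -3.23472994e+01] -69.5046042119745
crossbar x max 80.23049640721227
```

Request:
{"name": "send_rows", "arguments": {
  "series": [
    [85,[0.44,-0.7,0],[0,0,0]],
    [85,[0.44,-0.7,0],[0,0,0]],
    [85,[0.44,-0.7,0],[0,0,0]],
    [85,[0.44,-0.7,0],[0,0,0]],
    [85,[0.44,-0.7,0],[0,0,0]],
    [85,[0.44,-0.7,0],[0,0,0]],
    [85,[0.44,-0.7,0],[0,0,0]],
    [85,[0.44,-0.7,0],[0,0,0]]
  ]
}}

```text
clock: 1.1
eef_pos: [396.9, 285.6, 248.2]
tool_rot: [-3.141, -0.0, 2.853]
force: [0.3, 0.4, -0.3]
width: 85.2
gripper_force: 0.0
```

Request:
{"name": "send_rows", "arguments": {
  "series": [
    [85,[0.44,-0.7,0],[0,0,0]],
    [85,[0.44,-0.7,0],[0,0,0]],
    [85,[0,-0.8,0],[0,0,0.3]],
    [85,[0,-0.8,0],[0,0,0.3]],
    [85,[0,-0.8,0],[0,0,0.3]],
    [85,[0,-0.8,0],[0,0,0.3]],
    [85,[0,-0.8,0],[0,0,0.3]],
    [85,[0,-0.8,0],[0,0,0.3]]
  ]
}}

```text
clock: 2.1
eef_pos: [448.8, -86.4, 248.2]
tool_rot: [3.142, -0.0, 3.011]
force: [1.3, -0.9, -0.0]
width: 84.8
gripper_force: 0.0
```

Request:
{"name": "send_rows", "arguments": {
  "series": [
    [85,[0,-0.8,0],[0,0,0.3]],
    [85,[0,-0.8,0],[0,0,0.3]],
    [85,[0,-0.8,0],[0,0,0.22]],
    [85,[0,0,0],[0,0,0]],
    [85,[0,0,0],[0,0,0]]
  ]
}}

```text
clock: 2.72
eef_pos: [448.8, -228.2, 247.9]
tool_rot: [3.141, -0.001, 3.081]
force: [0.5, 0.3, -0.7]
width: 85.1
gripper_force: 0.0
```

Run:
```python
from h import *
s=sensors.read_state();print(s['clock'],s['eef_pos'],s['tool_rot'],s['qpos'].round(2))
```

```text
2.725 [ 448.80030366 -228.20827872  247.9096665 ] [ 3.14052230e+00 -1.01408434e-03  3.08122613e+00] [ 0.36  0.42  0.08  1.92 -0.05  0.8   1.97]
```

Request:
{"name": "send_rows", "arguments": {
  "series": [
    [85,[-0.05,0,-0.5],[0,0,0]],
    [85,[0,0,-0.5],[0,0,0]],
    [85,[0,0,-0.5],[0,0,0]],
    [85,[0,0,-0.5],[0,0,0]],
    [85,[0,0,-0.5],[0,0,0]],
    [85,[0,0,-0.25],[0,0,0]],
    [85,[0,0,-0.17],[0,0,0]],
    [85,[0,0,0],[0,0,0]]
  ]
}}

```text
clock: 3.72
eef_pos: [446.2, -228.5, 73.0]
tool_rot: [3.141, -0.0, 3.082]
force: [-0.3, 0.6, 0.4]
width: 84.8
gripper_force: 0.0
```

Request:
{"name": "send_rows", "arguments": {
  "series": [
    [10,[0,0,0],[0,0,0]],
    [10,[0,0,0],[0,0,0]],
    [10,[0,0,0],[0,0,0]],
    [10,[0,0,0],[0,0,0]],
    [10,[0,0,0],[0,0,0]],
    [10,[0,0,0],[0,0,0]]
  ]
}}

```text
clock: 4.47
eef_pos: [446.4, -229.8, 73.8]
tool_rot: [-3.141, 0.001, 3.08]
force: [-1.0, -1.2, 5.6]
width: 23.6
gripper_force: 60.3
```

Run:
```python
from h import *
import os
os.rename('last_top.npz','ref_top.npz');os.rename('last_scene.npz','ref_scene.npz')
s=sensors.read_state();print(s['clock'],s['eef_pos'],s['tool_rot'],s['width'],s['force'],s['torque'])
a=cap('top');b=cap('scene')
for d in(a,b):
  f=210/np.tan(np.radians(d['vfov'])/2)
im=np.hstack([cv2.resize(a['img'][195:330,260:395],(400,400)),cv2.resize(b['img'][110:250,210:370],(400,350))[:, :].copy() if 0 else cv2.resize(b['img'][110:250,220:360],(400,400))])
cv2.imwrite('pics/g1.png',im[:,:,::-1])
```

```text
4.475 [ 446.40422105 -229.77693362   73.84816205] [-3.14050398e+00  1.32581069e-03  3.08001375e+00] 23.597117486107166 [-1.00925761 -1.16708349  5.60890676] [-0.30399645  0.1465293  -0.14508212]
```

View pics/g1.png

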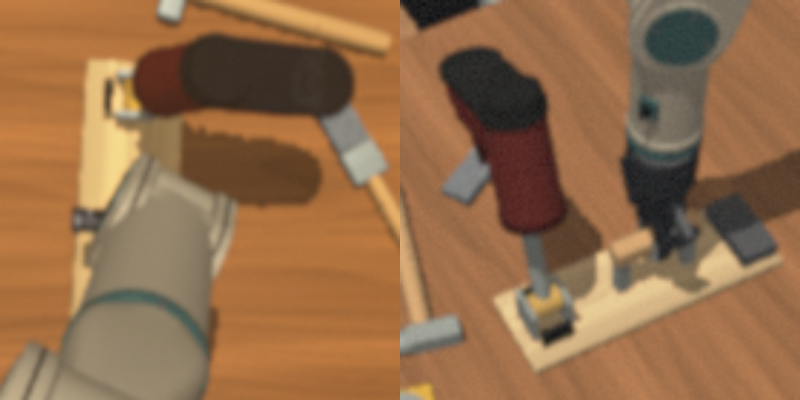

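The right half shows the gripper closed on the bar at (660,240), and the boot leaning away with its post foot at (543,295). Both views see the boot clearly.

```bash
cat > bal.py <<'E'
from h import *
import json,sys
from scipy.spatial import cKDTree
from scipy.spatial.transform import Rotation as R
from scipy.optimize import least_squares, minimize_scalar
Y0=-0.06; T0=np.array([446.4,-229.8,73.8]); TR0=R.from_euler('xyz',[-3.1405,.0013,3.080])
U=np.radians(5); I,G,K,C,ML=.011,.47,.28,.09,.048
def carrier(s):
    Rr=R.from_euler('xyz',s['tool_rot'])*TR0.inv(); Rc=Rr*R.from_euler('z',Y0)
    o=s['eef_pos']+Rr.apply([0,0,-73.8]); e=Rc.as_euler('ZYX') # yaw,pitch,roll
    return o,e,o+Rc.apply([140,0,45])
def local(d,piv,yaw):
    P=cloud(d)[d['depth']>0].reshape(-1,3)-piv
    c,n=np.cos(yaw),np.sin(yaw); Q=np.c_[P[:,0]*c+P[:,1]*n,-P[:,0]*n+P[:,1]*c,P[:,2]]
    r=np.hypot(Q[:,1],Q[:,2]); return Q[(abs(Q[:,0])<48)&(r>135)&(r<330)&(Q[:,2]>110)]
rx=lambda a:R.from_euler('x',a)
def ref():
    piv=T0*[1,1,0]+R.from_euler('z',Y0).apply([140,0,45])
    return {n:cKDTree(rx(-.3).apply(local(dict(np.load(f'ref_{n}.npz')),piv,Y0))) for n in('top','scene')}
def fit(tree,Q):
    Q=Q[::max(1,len(Q)//800)]
    c=lambda a:np.sort(tree.query(rx(-a).apply(Q))[0])[:int(.8*len(Q))].mean()
    g=np.arange(-.45,.5,.05); a0=g[np.argmin([c(a) for a in g])]
    m=minimize_scalar(c,bounds=(a0-.06,a0+.06),method='bounded'); return m.x,m.fun,len(Q)
def measure():
    s=sensors.read_state(); o,e,p=carrier(s); t=ref(); out=[]
    for n in('top','scene'):
        d=cap(n); out.append(fit(t[n],local(d,p,e[0])))
    return s,o,e,out
def sim(x,al,vy,al_prev=None,vprev=0,dt=.125,b=0.,sub=10):
    """x=[phi,dphi]; al: row-end rolls incl. start; vy: m/s per row; b: torque bias. Returns states per row"""
    phi,w=x; out=[]
    pv=vprev
    for k in range(len(al)-1):
        da=(al[k+1]-al[k])/dt; v=vy[k]+.03*da; w+=ML/I*(v-pv); pv=v
        h=dt/sub
        for j in range(sub):
            a=al[k]+da*h*(j+1)
            acc=(G*phi-K*(phi-a)-C*(w-da)+b)/I
            w=(w+h*acc); phi+=h*w
            if phi-a>.3: phi=a+.3; w=min(w,da)
            if phi-a<-.3: phi=a-.3; w=max(w,da)
        out.append((phi,w))
    return np.array(out)
def mpc(x,a0,vy,vprev=0,b=0.,umax=.05,N=14,last=0.):
    vy=np.r_[vy,np.full(max(0,N-len(vy)),last)][:N]
    def f(u):
        al=a0+np.r_[0,np.cumsum(u)]; X=sim(x,al,vy,vprev=vprev,b=b)
        return np.r_[X[:,0]*3,(X[:,0]-al[1:])*.5,X[:,1]*.3,u*3,np.diff(u)*4,al[1:]*.3,X[-3:,0]*15,X[-3:,1]*8,al[-3:]*8]
    r=least_squares(f,np.zeros(N),bounds=(-umax,umax)); al=a0+np.r_[0,np.cumsum(r.x)]
    return r.x,sim(x,al,vy,vprev=vprev,b=b),al
E
python3 - <<'E'
from bal import *
s,o,e,out=measure(); print(s['clock'],o,e,out)
for n,t in ref().items(): print(n,t.data.min(0),t.data.max(0),t.data.mean(0))
u,X,al=mpc([.3,0],0,[0],N=24); print(u.round(3),X[:,0].round(3),al.round(3))
E
```

```text
4.575 [ 4.46373923e+02 -2.29800763e+02  3.76959182e-02] [-6.00195652e-02  1.35687488e-05 -5.74586087e-06] [(np.float64(0.29994209211227346), np.float64(1.686771045999656), 884), (np.float64(0.299398651851998), np.float64(1.5408438373493982), 878)]
top [ -36.36005163 -108.18031855  132.84302102] [ 32.72655536  62.65829152 284.8444832 ] [ -4.98735626  -3.10030934 250.55597166]
scene [ -34.20810169 -111.27101458  134.36028535] [ 34.59078383  64.35840392 284.96443366] [  7.58441592  20.29042068 230.17384583]
[-0.03  -0.026 -0.022 -0.018 -0.015 -0.013 -0.008 -0.003  0.     0.003
  0.005  0.007  0.007  0.009  0.01   0.01   0.008  0.011  0.012  0.013
  0.014  0.013  0.006  0.004] [ 0.27   0.244  0.222  0.203  0.188  0.176  0.164  0.151  0.138  0.124
  0.11   0.095  0.081  0.066  0.053  0.04   0.027  0.014  0.004 -0.004
 -0.007 -0.007 -0.006 -0.005] [ 0.    -0.03  -0.056 -0.078 -0.097 -0.112 -0.124 -0.132 -0.135 -0.135
 -0.133 -0.128 -0.121 -0.114 -0.105 -0.095 -0.085 -0.077 -0.066 -0.054
 -0.04  -0.026 -0.013 -0.007 -0.003]
```

Request:
{"name": "send_rows", "arguments": {
  "series": [
    [10,[0,0,0.08],[0,0,0]],
    [10,[0,0,0.16],[0,0,0]],
    [10,[0,0,0.2],[0,0,0]],
    [10,[0,0,0.2],[0,0,0]],
    [10,[0,0,0.2],[0,0,0]],
    [10,[0,0,0.16],[0,0,0]],
    [10,[0,0,0.08],[0,0,0]],
    [10,[0,0,0],[0,0,0]]
  ]
}}

```text
clock: 5.68
eef_pos: [446.2, -228.9, 138.2]
tool_rot: [-3.141, 0.0, 3.081]
force: [0.7, 0.4, -8.6]
width: 23.0
gripper_force: 59.5
```

Run:
```python
from bal import *
s,o,e,out=measure(); print(s['clock'],o,e,out,s['force'],s['torque'],s['tool_rot'])
P=cloud(dict(np.load('last_scene.npz')))
# plate height at the boot end & weight: carrier pitch check
Q=(P.reshape(-1,3)-o); c,n=np.cos(e[0]),np.sin(e[0]); Q=np.c_[Q[:,0]*c+Q[:,1]*n,-Q[:,0]*n+Q[:,1]*c,Q[:,2]]
k=(abs(Q[:,1])<45)&(Q[:,2]>-10)&(Q[:,2]<22)&(Q[:,0]>40)&(Q[:,0]<175); print(k.sum(),np.polyfit(Q[k,0],Q[k,2],1))
k=(abs(Q[:,1])<40)&(Q[:,2]>20)&(Q[:,2]<55)&(Q[:,0]<-95)&(Q[:,0]>-140); print(k.sum(),np.median(Q[k,2]))
k=(Q[:,1]>25)&(Q[:,1]<50)&(Q[:,2]>-20)&(Q[:,2]<30)&(Q[:,0]>-135)&(Q[:,0]<175); print(k.sum(),np.polyfit(Q[k,0],Q[k,2],1))
```

```text
5.675 [ 446.15367625 -228.86162637   64.41801759] [-0.05854137  0.00082236  0.00091223] [(np.float64(0.3004672828895694), np.float64(1.8173344638882711), 994), (np.float64(0.29599323940199657), np.float64(1.8122516243427458), 979)] [ 0.7339555   0.35643855 -8.61038334] [0.18749778 0.04521569 0.04444508] [-3.14141092e+00  4.76191433e-04  3.08145744e+00]
724 [4.64212922e-03 1.10356247e+01]
285 33.465702960177055
648 [-7.30068610e-03  1.27677813e+01]
```

```bash
cat > cy.py <<'E'
from bal import *
# usage: cy.py nrows [json list of per-row [dx,dy,dz mm,dyaw rad]] [bias_gain]
def euler(y,p,r): return R.from_euler('ZYX',[y,p,r])
n=int(sys.argv[1]); mv=json.loads(sys.argv[2]) if len(sys.argv)>2 else []
kb=float(sys.argv[3]) if len(sys.argv)>3 else .03
mv=np.array(list(mv)+[[0,0,0,0]]*(n-len(mv)),float)
st=json.load(open('st.json')); s,o,e,out=measure()
z=np.mean([q[0] for q in out])-0.0
al=np.array(st['al']); al=al+np.linspace(0,e[2]-al[-1],len(al))
p=sim(st['x'],al,st['vy'],b=st['b'])[-1]; inn=z-p[0]
x=np.array([p[0]+.85*inn,p[1]+1.5*inn]); b=st['b']+kb*inn
x=sim(x,[e[2]]*2,[0],dt=.1,b=b)[-1]
yw=e[0]+np.cumsum(np.r_[0,mv[:,3]]); ym=(yw[1:]+yw[:-1])/2
vy=(-np.sin(ym)*mv[:,0]+np.cos(ym)*mv[:,1]+140*mv[:,3])/125
u,X,pl=mpc(x,e[2],vy,b=b)
print('t %.2f meas %.3f %.3f pred %.3f inn %.3f x %s b %.4f roll %.3f pitch %.3f yaw %.3f tcp %s'%(s['clock'],out[0][0],out[1][0],p[0],inn,x.round(3),b,e[2],e[1],e[0],s['eef_pos'].round(1)))
print('phi',X[:n,0].round(3),'al',pl[1:n+1].round(3),'joint',(X[:n,0]-pl[1:n+1]).round(3))
Rp=euler(*e); rows=[]; a=[e[2]]
for k in range(n):
    Rn=euler(yw[k+1],e[1]*(1-(k+1)/n),pl[k+1]); rv=((Rn*Rp.inv()).as_rotvec()/U).round(2)
    Rp=R.from_rotvec(rv*U)*Rp; a.append(Rp.as_euler('ZYX')[2])
    rows.append([10,(mv[k,:3]/60).round(2).tolist(),(rv+0).tolist()])
print(json.dumps(rows))
post=o+euler(*e).apply([140,0,45])+euler(e[0],0,z).apply([0,0,110])-[654.4,212.6,0]
yd=.239; print('post in dryer',post@[np.cos(yd),np.sin(yd),0],post@[-np.sin(yd),np.cos(yd),0],'carrier z',o[2])
json.dump(dict(x=x.tolist(),b=b,al=a,vy=vy.tolist()),open('st.json','w'))
E
python3 - <<'E'
import json
json.dump(dict(x=[.3,0],b=0,al=[0,-.04,-.08,-.12,-.16],vy=[0]*4),open('st.json','w'))
E
```

```text
(no output)
```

Request:
{"name": "send_rows", "arguments": {
  "series": [
    [10,[0,0,0],[-0.46,0.03,0]],
    [10,[0,0,0],[-0.46,0.03,0]],
    [10,[0,0,0],[-0.46,0.03,0]],
    [10,[0,0,0],[-0.46,0.03,0]]
  ]
}}

```text
clock: 6.28
eef_pos: [445.9, -228.5, 137.5]
tool_rot: [-2.98, -0.002, 3.081]
force: [-0.0, 0.8, -9.0]
width: 23.0
gripper_force: 60.1
```

```bash
python3 cy.py 4
```

```text
t 6.28 meas 0.136 0.119 pred 0.136 inn -0.008 x [ 0.093 -0.331] b -0.0002 roll -0.160 pitch 0.003 yaw -0.059 tcp [ 445.9 -228.5  137.5]
phi [0.058 0.031 0.013 0.004] al [-0.15  -0.127 -0.099 -0.072] joint [0.207 0.158 0.113 0.075]
[[10, [0.0, 0.0, 0.0], [0.12, -0.02, 0.0]], [10, [0.0, 0.0, 0.0], [0.26, -0.02, 0.0]], [10, [0.0, 0.0, 0.0], [0.32, -0.03, 0.0]], [10, [0.0, 0.0, 0.0], [0.31, -0.03, 0.0]]]
post in dryer -178.73427471831394 -438.03777390268584 carrier z 64.60163298750652
```

Request:
{"name": "send_rows", "arguments": {
  "series": [
    [10,[0,0,0],[0.12,-0.02,0]],
    [10,[0,0,0],[0.26,-0.02,0]],
    [10,[0,0,0],[0.32,-0.03,0]],
    [10,[0,0,0],[0.31,-0.03,0]]
  ]
}}

```text
clock: 6.88
eef_pos: [445.9, -229.9, 138.1]
tool_rot: [-3.071, 0.003, 3.079]
force: [-0.3, 0.2, -9.0]
width: 23.4
gripper_force: 60.4
```

```bash
sed -i "s/; inn=z-p\[0\]/; inn=z-(p[0]+.025*p[1])/" cy.py; python3 cy.py 4
```

```text
t 6.88 meas 0.045 0.048 pred 0.007 inn 0.040 x [ 0.038 -0.06 ] b 0.0010 roll -0.070 pitch -0.002 yaw -0.061 tcp [ 445.9 -229.9  138.1]
phi [0.027 0.015 0.007 0.001] al [-0.069 -0.062 -0.05  -0.038] joint [0.096 0.077 0.057 0.039]
[[10, [0.0, 0.0, 0.0], [0.01, 0.0, 0.0]], [10, [0.0, 0.0, 0.0], [0.08, 0.0, 0.0]], [10, [0.0, 0.0, 0.0], [0.13, 0.0, 0.0]], [10, [0.0, 0.0, 0.0], [0.14, 0.0, 0.0]]]
post in dryer -175.636722172366 -428.67014732166416 carrier z 64.49887738703292
```

Request:
{"name": "send_rows", "arguments": {
  "series": [
    [10,[0,0,0],[0.01,0,0]],
    [10,[0,0,0],[0.08,0,0]],
    [10,[0,0,0],[0.13,0,0]],
    [10,[0,0,0],[0.14,0,0]]
  ]
}}

```text
clock: 7.48
eef_pos: [446.2, -228.8, 137.9]
tool_rot: [-3.101, 0.001, 3.082]
force: [0.4, -0.1, -8.9]
width: 23.2
gripper_force: 60.4
```

```bash
python3 cy.py 4
```

```text
t 7.47 meas 0.024 0.023 pred -0.001 inn 0.025 x [ 0.019 -0.035] b 0.0017 roll -0.039 pitch 0.001 yaw -0.058 tcp [ 446.2 -228.8  137.9]
phi [ 0.013  0.007  0.002 -0.001] al [-0.039 -0.035 -0.029 -0.023] joint [0.052 0.042 0.032 0.023]
[[10, [0.0, 0.0, 0.0], [0.01, 0.0, 0.0]], [10, [0.0, 0.0, 0.0], [0.04, -0.01, 0.0]], [10, [0.0, 0.0, 0.0], [0.06, 0.0, 0.0]], [10, [0.0, 0.0, 0.0], [0.07, -0.01, 0.0]]]
post in dryer -174.02822202802426 -424.1545754773833 carrier z 64.17847513008074
```

Request:
{"name": "send_rows", "arguments": {
  "series": [
    [10,[0,0,0],[0.01,0,0]],
    [10,[0,0,0],[0.04,-0.01,0]],
    [10,[0,0,0],[0.06,0,0]],
    [10,[0,0,0],[0.07,-0.01,0]]
  ]
}}

```text
clock: 8.07
eef_pos: [446.2, -228.9, 137.9]
tool_rot: [-3.117, 0.002, 3.081]
force: [0.1, -0.5, -8.3]
width: 22.8
gripper_force: 60.4
```

```bash
python3 cy.py 6
```

```text
t 8.07 meas 0.002 -0.000 pred -0.001 inn 0.002 x [-0.002 -0.039] b 0.0018 roll -0.024 pitch -0.000 yaw -0.059 tcp [ 446.2 -228.9  137.9]
phi [-0.004 -0.004 -0.003 -0.003 -0.003 -0.004] al [-0.016 -0.011 -0.008 -0.007 -0.007 -0.007] joint [0.012 0.007 0.005 0.004 0.003 0.003]
[[10, [0.0, 0.0, 0.0], [0.09, 0.0, 0.0]], [10, [0.0, 0.0, 0.0], [0.06, -0.01, 0.0]], [10, [0.0, 0.0, 0.0], [0.03, 0.0, 0.0]], [10, [0.0, 0.0, 0.0], [0.01, 0.0, 0.0]], [10, [0.0, 0.0, 0.0], [0.01, 0.0, 0.0]], [10, [0.0, 0.0, 0.0], [0.0, 0.0, 0.0]]]
post in dryer -173.20108968731347 -421.40924407454577 carrier z 64.14714103109763
```

Request:
{"name": "send_rows", "arguments": {
  "series": [
    [10,[0,0,0],[0.09,0,0]],
    [10,[0,0,0],[0.06,-0.01,0]],
    [10,[0,0,0],[0.03,0,0]],
    [10,[0,0,0],[0.01,0,0]],
    [10,[0,0,0],[0.01,0,0]],
    [10,[0,0,0],[0,0,0]]
  ]
}}

```text
clock: 8.93
eef_pos: [446.1, -228.9, 137.9]
tool_rot: [-3.134, 0.001, 3.081]
force: [-0.5, -0.4, -8.0]
width: 22.8
gripper_force: 60.4
```

```bash
python3 cy.py 6
```

```text
t 8.93 meas -0.031 -0.036 pred -0.004 inn -0.029 x [-0.035 -0.066] b 0.0009 roll -0.007 pitch 0.000 yaw -0.059 tcp [ 446.1 -228.9  137.9]
phi [-0.031 -0.021 -0.012 -0.006 -0.003 -0.001] al [0.016 0.026 0.027 0.022 0.015 0.009] joint [-0.047 -0.047 -0.038 -0.027 -0.018 -0.011]
[[10, [0.0, 0.0, 0.0], [0.26, -0.02, 0.0]], [10, [0.0, 0.0, 0.0], [0.12, 0.0, 0.0]], [10, [0.0, 0.0, 0.0], [0.0, 0.0, 0.0]], [10, [0.0, 0.0, 0.0], [-0.06, 0.0, 0.0]], [10, [0.0, 0.0, 0.0], [-0.07, 0.0, 0.0]], [10, [0.0, 0.0, 0.0], [-0.07, 0.01, 0.0]]]
post in dryer -172.05934125593313 -417.38604260351383 carrier z 64.10351799382492
```

Request:
{"name": "send_rows", "arguments": {
  "series": [
    [10,[0,0,0],[0.26,-0.02,0]],
    [10,[0,0,0],[0.12,0,0]],
    [10,[0,0,0],[0,0,0]],
    [10,[0,0,0],[-0.06,0,0]],
    [10,[0,0,0],[-0.07,0,0]],
    [10,[0,0,0],[-0.07,0.01,0]]
  ]
}}

```text
clock: 9.78
eef_pos: [446.1, -228.7, 137.9]
tool_rot: [3.134, 0.001, 3.081]
force: [-0.2, -0.5, -8.4]
width: 23.0
gripper_force: 60.4
```

```bash
python3 cy.py 6
```

```text
t 9.78 meas -0.049 -0.056 pred -0.003 inn -0.050 x [-0.052 -0.08 ] b -0.0006 roll 0.009 pitch 0.000 yaw -0.059 tcp [ 446.1 -228.7  137.9]
phi [-0.046 -0.03  -0.016 -0.006 -0.001  0.002] al [0.039 0.052 0.051 0.042 0.032 0.022] joint [-0.085 -0.082 -0.066 -0.048 -0.032 -0.02 ]
[[10, [0.0, 0.0, 0.0], [0.35, -0.02, 0.0]], [10, [0.0, 0.0, 0.0], [0.15, -0.01, 0.0]], [10, [0.0, 0.0, 0.0], [-0.02, 0.0, 0.0]], [10, [0.0, 0.0, 0.0], [-0.1, 0.01, 0.0]], [10, [0.0, 0.0, 0.0], [-0.12, 0.0, 0.0]], [10, [0.0, 0.0, 0.0], [-0.1, 0.01, 0.0]]]
post in dryer -171.2241851965165 -414.73093704198925 carrier z 64.14063026728736
```

```bash
cat > idf.py <<'E'
import bal; from bal import *
seg=[[-.16,-.15,-.127,-.099,-.070],[-.069,-.062,-.05,-.039],[-.039,-.035,-.029,-.024],[-.016,-.011,-.008,-.007,-.007,-.007],[.016,.026,.027,.022,.015,.009]]
ms=[(.136,.119),(.045,.048),(.024,.023),(.002,0),(-.031,-.036),(-.049,-.056)]
seg[0]=seg[0][1:]; a0=-.16
def run(q):
    bal.G=.47*q[2]; b=q[3]; al=a0; x=np.array([q[0],q[1]]); r=[x[0]-ms[0][0]]
    for sg,m in zip(seg,ms[1:]):
        h=sim(x,[al,al],[0],dt=.05,b=b)[-1]; r.append(h[0]-ms[len([1 for _ in r])//2][1])
        h=sim(h,[al,al],[0],dt=.05,b=b)[-1]
        x=sim(h,[al]+sg,[0]*len(sg),b=b)[-1]; al=sg[-1]; r.append(x[0]-m[0])
    h=sim(x,[al,al],[0],dt=.05,b=b)[-1]; r.append(h[0]-ms[-1][1])
    return np.array(r),x
for mask in('G','b','Gb'):
    f=lambda q:np.r_[run([q[0],q[1],q[2] if 'G' in mask else 1,q[3] if 'b' in mask else 0])[0]/.003,(q[2]-1)/.1,q[3]/.01]
    m=least_squares(f,[.136,-.33,1,0]); print(mask,m.x.round(4),m.cost.round(2),run(m.x)[1],(run(m.x)[0]*1e3).round(0))
E
python3 idf.py
```

```text
G [ 0.1363 -0.4022  1.0704  0.    ] 1.04 [-0.05012663 -0.10486912] [ 0. -1.  2. -0.  1.  2.  1.  1.  0.  1. -1.  1.]
b [ 1.348e-01 -2.913e-01  1.000e+00  3.000e-04] 6.66 [-0.04924615 -0.08772765] [-1.  2.  6.  3.  1.  2. -2. -3. -5. -4. -0.  2.]
Gb [ 1.3640e-01 -4.1050e-01  1.0673e+00  2.0000e-04] 0.59 [-0.04997532 -0.10189826] [ 0. -1.  1. -1.  0.  1. -0. -0. -1.  0. -1.  1.]
```

```bash
sed -i 's/I,G,K,C,ML=.*/I,G,K,C,ML=.011,.502,.28,.09,.051/' bal.py; sed -i 's/else .03$/else .01/; s/1.5\*inn/1.8*inn/' cy.py
python3 - <<'E'
from bal import *
x=sim([-.05,-.102],[.009,.009],[0],dt=.1,b=.0002)[-1]; u,X,al=mpc(x,.009,[0],b=.0002)
n=6;print(x,X[:n,0].round(3),al.round(3)); rx=(u[:n]/U).round(2);print(rx.tolist(),(-.06*rx).round(2).tolist())
json.dump(dict(x=x.tolist(),b=.0002,al=(.009+np.r_[0,np.cumsum(rx*U)]).tolist(),vy=[0]*n),open('st.json','w'))
E
```

```text
[-0.06017085 -0.10433483] [-0.053 -0.035 -0.019 -0.008 -0.002  0.   ] [ 0.009  0.046  0.061  0.059  0.049  0.036  0.025  0.016  0.01   0.005
  0.003  0.001  0.001  0.    -0.   ]
[0.42, 0.18, -0.02, -0.12, -0.15, -0.13] [-0.03, -0.01, 0.0, 0.01, 0.01, 0.01]
```

Request:
{"name": "send_rows", "arguments": {
  "series": [
    [10,[0,0,0],[0.42,-0.03,0]],
    [10,[0,0,0],[0.18,-0.01,0]],
    [10,[0,0,0],[-0.02,0,0]],
    [10,[0,0,0],[-0.12,0.01,0]],
    [10,[0,0,0],[-0.15,0.01,0]],
    [10,[0,0,0],[-0.13,0.01,0]]
  ]
}}

```text
clock: 10.62
eef_pos: [446.2, -228.4, 137.9]
tool_rot: [3.119, 0.001, 3.082]
force: [0.3, 0.6, -8.2]
width: 23.2
gripper_force: 60.5
```

```bash
python3 cy.py 6
```

```text
t 10.62 meas -0.001 -0.006 pred -0.000 inn -0.004 x [-0.001  0.041] b 0.0002 roll 0.024 pitch 0.000 yaw -0.058 tcp [ 446.2 -228.4  137.9]
phi [ 0.001  0.002  0.001  0.001  0.    -0.   ] al [0.016 0.009 0.005 0.002 0.001 0.   ] joint [-0.014 -0.008 -0.004 -0.002 -0.001 -0.   ]
[[10, [0.0, 0.0, 0.0], [-0.1, 0.01, 0.0]], [10, [0.0, 0.0, 0.0], [-0.07, 0.0, 0.0]], [10, [0.0, 0.0, 0.0], [-0.05, 0.0, 0.0]], [10, [0.0, 0.0, 0.0], [-0.03, 0.0, 0.0]], [10, [0.0, 0.0, 0.0], [-0.01, 0.0, 0.0]], [10, [0.0, 0.0, 0.0], [-0.01, 0.0, 0.0]]]
post in dryer -172.53445296725909 -419.0742270171909 carrier z 64.14837993242212
```

Request:
{"name": "send_rows", "arguments": {
  "series": [
    [10,[0,0,0],[-0.1,0.01,0]],
    [10,[0,0,0],[-0.07,0,0]],
    [10,[0,0,0],[-0.05,0,0]],
    [10,[0,0,0],[-0.03,0,0]],
    [10,[0,0,0],[-0.01,0,0]],
    [10,[0,0,0],[-0.01,0,0]]
  ]
}}

```text
clock: 11.48
eef_pos: [446.1, -228.9, 137.9]
tool_rot: [3.142, 0.002, 3.081]
force: [0.1, 0.3, -9.6]
width: 23.1
gripper_force: 60.5
```

```bash
cat > mvp.py <<'E'
import sys,json,numpy as np
w=np.array([.3,.7,1,1,1,1,.7,.3])/6
print(json.dumps(np.outer(w,[float(a) for a in sys.argv[1:5]]).round(4).tolist()))
E
python3 cy.py 8 "$(python3 mvp.py -8.7 60 -8.5 .05)"
```

```text
t 11.47 meas -0.002 0.003 pred 0.001 inn -0.001 x [0.001 0.004] b 0.0002 roll 0.001 pitch -0.000 yaw -0.059 tcp [ 446.1 -228.9  137.9]
phi [0.002 0.005 0.008 0.007 0.007 0.011 0.01  0.005] al [-0.014 -0.022 -0.025 -0.021 -0.014 -0.005  0.003  0.009] joint [ 0.016  0.028  0.033  0.028  0.021  0.016  0.007 -0.004]
[[10, [-0.01, 0.05, -0.01], [-0.17, 0.01, 0.03]], [10, [-0.02, 0.12, -0.02], [-0.1, 0.01, 0.07]], [10, [-0.02, 0.17, -0.02], [-0.02, 0.0, 0.09]], [10, [-0.02, 0.17, -0.02], [0.04, 0.0, 0.1]], [10, [-0.02, 0.17, -0.02], [0.08, 0.0, 0.09]], [10, [-0.02, 0.17, -0.02], [0.1, -0.01, 0.1]], [10, [-0.02, 0.12, -0.02], [0.09, 0.0, 0.06]], [10, [-0.01, 0.05, -0.01], [0.07, 0.0, 0.03]]]
post in dryer -173.07635123822928 -420.7982004673469 carrier z 64.11393717194349
```

Request:
{"name": "send_rows", "arguments": {
  "series": [
    [10,[-0.01,0.05,-0.01],[-0.17,0.01,0.03]],
    [10,[-0.02,0.12,-0.02],[-0.1,0.01,0.07]],
    [10,[-0.02,0.17,-0.02],[-0.02,0.0,0.09]],
    [10,[-0.02,0.17,-0.02],[0.04,0.0,0.1]],
    [10,[-0.02,0.17,-0.02],[0.08,0.0,0.09]],
    [10,[-0.02,0.17,-0.02],[0.1,-0.01,0.1]],
    [10,[-0.02,0.12,-0.02],[0.09,0.0,0.06]],
    [10,[-0.01,0.05,-0.01],[0.07,0.0,0.03]]
  ]
}}

```text
clock: 12.58
eef_pos: [437.6, -167.3, 129.4]
tool_rot: [3.133, 0.001, 3.131]
force: [-0.2, -0.2, -8.6]
width: 23.4
gripper_force: 60.5
```

```bash
python3 cy.py 8 "$(python3 mvp.py -8 105 -8 .08)"
```

```text
t 12.57 meas 0.063 0.064 pred 0.008 inn 0.055 x [0.069 0.159] b 0.0007 roll 0.010 pitch -0.000 yaw -0.009 tcp [ 437.6 -167.3  129.4]
phi [0.079 0.075 0.061 0.038 0.024 0.022 0.015 0.005] al [-0.04  -0.09  -0.115 -0.111 -0.088 -0.059 -0.03  -0.007] joint [0.12  0.165 0.176 0.149 0.112 0.081 0.045 0.012]
[[10, [-0.01, 0.09, -0.01], [-0.57, 0.0, 0.05]], [10, [-0.02, 0.2, -0.02], [-0.58, 0.0, 0.1]], [10, [-0.02, 0.29, -0.02], [-0.28, 0.0, 0.15]], [10, [-0.02, 0.29, -0.02], [0.05, 0.0, 0.16]], [10, [-0.02, 0.29, -0.02], [0.26, 0.01, 0.15]], [10, [-0.02, 0.29, -0.02], [0.33, 0.02, 0.15]], [10, [-0.02, 0.2, -0.02], [0.34, 0.02, 0.11]], [10, [-0.01, 0.09, -0.01], [0.26, 0.02, 0.04]]]
post in dryer -166.5147519920859 -358.5560510894775 carrier z 55.6430759535925
```

```bash
cat > plan.py <<'E'
from bal import *
st=json.load(open('st.json')); n=int(sys.argv[1]); yaw=float(sys.argv[2]); x=st['x'];a0=st['al'][0]
u,X,al=mpc(x,a0,[0],b=st['b']); rx=(u[:n]/U).round(2)
print(x,X[:n,0].round(3),al[1:n+1].round(3),[[r,round(r*yaw,2),0] for r in rx])
json.dump(dict(x=x,b=st['b'],al=(a0+np.r_[0,np.cumsum(rx*U)]).tolist(),vy=[0]*n),open('st.json','w'))
E
sed -i "s/^x=sim(x,\[e\[2\]\]\*2,\[0\],dt=.1,b=b)/x=sim(x,[e[2]]*2,[0],dt=.1,b=b,vprev=st['vy'][-1]+.03*(al[-1]-al[-2])\/.125)/" cy.py; grep -n vprev cy.py
python3 plan.py 5 -.01
```

```text
12:x=sim(x,[e[2]]*2,[0],dt=.1,b=b,vprev=st['vy'][-1]+.03*(al[-1]-al[-2])/.125)[-1]
[0.06876503444463175, 0.15912299853189124] [0.063 0.042 0.023 0.01  0.002] [-0.04  -0.065 -0.067 -0.058 -0.044] [[np.float64(-0.57), np.float64(0.01), 0], [np.float64(-0.28), np.float64(0.0), 0], [np.float64(-0.03), np.float64(0.0), 0], [np.float64(0.11), np.float64(-0.0), 0], [np.float64(0.15), np.float64(-0.0), 0]]
```

Request:
{"name": "send_rows", "arguments": {
  "series": [
    [10,[0,0,0],[-0.5,0.01,0]],
    [10,[0,0,0],[-0.28,0,0]],
    [10,[0,0,0],[-0.03,0,0]],
    [10,[0,0,0],[0.11,0,0]],
    [10,[0,0,0],[0.15,0,0]]
  ]
}}

```text
clock: 13.3
eef_pos: [437.7, -168.1, 129.6]
tool_rot: [-3.102, 0.001, 3.13]
force: [-0.4, 1.6, -7.8]
width: 23.0
gripper_force: 60.6
```

```bash
sed -i 's/^w=np.array.*/w=np.array([.4,.8,1,1,.8,.4]);w\/=w.sum()/' mvp.py; python3 cy.py 6 "$(python3 mvp.py -5.5 60 -5 .05)"
```

```text
t 13.30 meas 0.027 0.022 pred 0.017 inn 0.008 x [ 0.021 -0.031] b 0.0008 roll -0.038 pitch 0.000 yaw -0.010 tcp [ 437.7 -168.1  129.6]
phi [0.021 0.02  0.019 0.017 0.014 0.005] al [-0.059 -0.066 -0.06  -0.045 -0.026 -0.008] joint [0.08  0.087 0.079 0.062 0.039 0.013]
[[10, [-0.01, 0.09, -0.01], [-0.24, 0.0, 0.05]], [10, [-0.02, 0.18, -0.02], [-0.08, 0.0, 0.11]], [10, [-0.02, 0.23, -0.02], [0.07, 0.0, 0.13]], [10, [-0.02, 0.23, -0.02], [0.18, 0.01, 0.13]], [10, [-0.02, 0.18, -0.02], [0.21, 0.0, 0.1]], [10, [-0.01, 0.09, -0.01], [0.2, 0.01, 0.05]]]
post in dryer -165.86592374320708 -356.6805255136564 carrier z 55.80610455957898
```

Request:
{"name": "send_rows", "arguments": {
  "series": [
    [10,[-0.01,0.09,-0.01],[-0.24,0.0,0.05]],
    [10,[-0.02,0.18,-0.02],[-0.08,0.0,0.11]],
    [10,[-0.02,0.23,-0.02],[0.07,0.0,0.13]],
    [10,[-0.02,0.23,-0.02],[0.18,0.01,0.13]],
    [10,[-0.02,0.18,-0.02],[0.21,0.0,0.1]],
    [10,[-0.01,0.09,-0.01],[0.2,0.01,0.05]]
  ]
}}

```text
clock: 14.15
eef_pos: [431.6, -107.0, 123.5]
tool_rot: [-3.133, 0.001, -3.101]
force: [-0.4, 0.0, -7.4]
width: 23.1
gripper_force: 60.5
```

```bash
python3 cy.py 6 "$(python3 mvp.py -5.5 65 -5 .05)"
```

```text
t 14.15 meas 0.007 -0.006 pred 0.007 inn -0.007 x [-0.016 -0.126] b 0.0007 roll -0.008 pitch 0.000 yaw 0.042 tcp [ 431.6 -107.   123.5]
phi [-0.013 -0.001  0.008  0.014  0.014  0.006] al [-0.013 -0.016 -0.015 -0.009  0.001  0.011] joint [ 0.     0.015  0.023  0.023  0.013 -0.004]
[[10, [-0.01, 0.1, -0.01], [-0.06, 0.0, 0.05]], [10, [-0.02, 0.2, -0.02], [-0.04, -0.01, 0.11]], [10, [-0.02, 0.25, -0.02], [0.02, 0.0, 0.13]], [10, [-0.02, 0.25, -0.02], [0.07, 0.01, 0.13]], [10, [-0.02, 0.2, -0.02], [0.11, 0.01, 0.1]], [10, [-0.01, 0.1, -0.01], [0.11, 0.01, 0.05]]]
post in dryer -154.9016107926816 -285.40267036588494 carrier z 49.68682465939463
```

Request:
{"name": "send_rows", "arguments": {
  "series": [
    [10,[-0.01,0.1,-0.01],[-0.06,0.0,0.05]],
    [10,[-0.02,0.2,-0.02],[-0.04,-0.01,0.11]],
    [10,[-0.02,0.25,-0.02],[0.02,0.0,0.13]],
    [10,[-0.02,0.25,-0.02],[0.07,0.01,0.13]],
    [10,[-0.02,0.2,-0.02],[0.11,0.01,0.1]],
    [10,[-0.01,0.1,-0.01],[0.11,0.01,0.05]]
  ]
}}

```text
clock: 15.0
eef_pos: [425.6, -40.6, 117.4]
tool_rot: [3.133, 0.001, -3.051]
force: [0.1, -0.3, -8.0]
width: 23.0
gripper_force: 60.5
```

```bash
sed -i "s/; inn=z-(p\[0\]+.025\*p\[1\])/; vl=st['vy'][-1]+.03*(al[-1]-al[-2])\/.125; inn=z-(p[0]+sim(p,[e[2]]*2,[0],dt=.05,vprev=vl)[-1][0])\/2/" cy.py; python3 cy.py 6 "$(python3 mvp.py -5.5 65 -5 .05)"
```

```text
t 15.00 meas -0.001 -0.012 pred 0.004 inn -0.006 x [-0.016 -0.101] b 0.0006 roll 0.010 pitch 0.000 yaw 0.092 tcp [425.6 -40.6 117.4]
phi [-0.012 -0.     0.009  0.014  0.014  0.007] al [-0.001 -0.009 -0.011 -0.006  0.003  0.012] joint [-0.011  0.008  0.02   0.02   0.012 -0.005]
[[10, [-0.01, 0.1, -0.01], [-0.12, -0.01, 0.05]], [10, [-0.02, 0.2, -0.02], [-0.09, -0.01, 0.11]], [10, [-0.02, 0.25, -0.02], [-0.02, 0.0, 0.13]], [10, [-0.02, 0.25, -0.02], [0.05, 0.0, 0.13]], [10, [-0.02, 0.2, -0.02], [0.1, 0.01, 0.1]], [10, [-0.01, 0.1, -0.01], [0.1, 0.02, 0.05]]]
post in dryer -143.60448301274852 -211.29959352036883 carrier z 43.65297653869324
```

Request:
{"name": "send_rows", "arguments": {
  "series": [
    [10,[-0.01,0.1,-0.01],[-0.12,-0.01,0.05]],
    [10,[-0.02,0.2,-0.02],[-0.09,-0.01,0.11]],
    [10,[-0.02,0.25,-0.02],[-0.02,0.0,0.13]],
    [10,[-0.02,0.25,-0.02],[0.05,0.0,0.13]],
    [10,[-0.02,0.2,-0.02],[0.1,0.01,0.1]],
    [10,[-0.01,0.1,-0.01],[0.1,0.02,0.05]]
  ]
}}

```text
clock: 15.85
eef_pos: [419.6, 25.1, 111.5]
tool_rot: [3.131, 0.001, -3.002]
force: [0.2, -0.2, -8.6]
width: 23.1
gripper_force: 60.5
```

```bash
python3 cy.py 6 "$(python3 mvp.py -4 65 -4 .05)"
```

```text
t 15.85 meas -0.007 -0.008 pred 0.008 inn -0.011 x [-0.017 -0.1  ] b 0.0005 roll 0.012 pitch 0.000 yaw 0.141 tcp [419.6  25.1 111.5]
phi [-0.012 -0.     0.009  0.014  0.015  0.007] al [ 0.001 -0.007 -0.009 -0.005  0.003  0.012] joint [-0.013  0.007  0.018  0.019  0.011 -0.005]
[[10, [-0.01, 0.1, -0.01], [-0.12, -0.02, 0.05]], [10, [-0.01, 0.2, -0.01], [-0.09, -0.01, 0.11]], [10, [-0.02, 0.25, -0.02], [-0.03, -0.01, 0.13]], [10, [-0.02, 0.25, -0.02], [0.05, 0.01, 0.13]], [10, [-0.01, 0.2, -0.01], [0.1, 0.02, 0.1]], [10, [-0.01, 0.1, -0.01], [0.1, 0.02, 0.05]]]
post in dryer -133.06163948072918 -139.10893052963556 carrier z 37.66292228065757
```

Request:
{"name": "send_rows", "arguments": {
  "series": [
    [10,[-0.01,0.1,-0.01],[-0.12,-0.02,0.05]],
    [10,[-0.01,0.2,-0.01],[-0.09,-0.01,0.11]],
    [10,[-0.02,0.25,-0.02],[-0.03,-0.01,0.13]],
    [10,[-0.02,0.25,-0.02],[0.05,0.01,0.13]],
    [10,[-0.01,0.2,-0.01],[0.1,0.02,0.1]],
    [10,[-0.01,0.1,-0.01],[0.1,0.02,0.05]]
  ]
}}

```text
clock: 16.7
eef_pos: [414.9, 91.1, 106.7]
tool_rot: [3.13, 0.001, -2.952]
force: [0.7, -0.7, -8.0]
width: 23.3
gripper_force: 60.5
```

```bash
python3 cy.py 6 "$(python3 mvp.py -4 61 -2 .047)"
```

```text
t 16.70 meas 0.001 -0.007 pred 0.007 inn -0.006 x [-0.012 -0.087] b 0.0005 roll 0.013 pitch -0.000 yaw 0.191 tcp [414.9  91.1 106.7]
phi [-0.008  0.002  0.01   0.014  0.014  0.007] al [-0.001 -0.01  -0.012 -0.007  0.001  0.01 ] joint [-0.008  0.011  0.022  0.021  0.013 -0.003]
[[10, [-0.01, 0.09, -0.0], [-0.15, -0.03, 0.05]], [10, [-0.01, 0.18, -0.01], [-0.1, -0.02, 0.1]], [10, [-0.02, 0.23, -0.01], [-0.02, 0.0, 0.12]], [10, [-0.02, 0.23, -0.01], [0.04, 0.01, 0.12]], [10, [-0.01, 0.18, -0.01], [0.1, 0.02, 0.1]], [10, [-0.01, 0.09, -0.0], [0.1, 0.02, 0.05]]]
post in dryer -121.54053081330588 -67.3798191305072 carrier z 32.89578162013592
```

Request:
{"name": "send_rows", "arguments": {
  "series": [
    [10,[-0.01,0.09,0],[-0.15,-0.03,0.05]],
    [10,[-0.01,0.18,-0.01],[-0.1,-0.02,0.1]],
    [10,[-0.02,0.23,-0.01],[-0.02,0.0,0.12]],
    [10,[-0.02,0.23,-0.01],[0.04,0.01,0.12]],
    [10,[-0.01,0.18,-0.01],[0.1,0.02,0.1]],
    [10,[-0.01,0.09,0],[0.1,0.02,0.05]]
  ]
}}

```text
clock: 17.55
eef_pos: [410.1, 151.1, 104.3]
tool_rot: [3.133, 0.002, -2.905]
force: [-0.6, 0.3, -7.8]
width: 22.7
gripper_force: 60.5
```

```bash
python3 cy.py 5
python3 - <<'E'
from h import *
d=dict(np.load('last_scene.npz')); im=d['img'][240:420,230:420,::-1]
cv2.imwrite('pics/fork.png',cv2.resize(im,None,fx=3.2,fy=3.2,interpolation=3))
# fork centreline recheck in both cams, dryer frame guess
yd=.239;c,n=np.cos(yd),np.sin(yd)
for nm in('top','scene'):
    P=cloud(dict(np.load(f'last_{nm}.npz'))).reshape(-1,3)-[654.4,212.6,0]
    Q=np.c_[P[:,0]*c+P[:,1]*n,-P[:,0]*n+P[:,1]*c,P[:,2]]
    Q=Q[(abs(Q[:,2]-158)<10)&(Q[:,0]<60)&(Q[:,0]>-40)&(abs(abs(Q[:,1])-31)<12)]
    for sg in(1,-1): q=Q[Q[:,1]*sg>0]; print(nm,sg,len(q),np.polyfit(q[:,0],q[:,1],1) if len(q)>5 else 0)
E
```

```text
t 17.55 meas -0.036 -0.036 pred 0.007 inn -0.038 x [-0.046 -0.157] b 0.0001 roll 0.010 pitch -0.000 yaw 0.238 tcp [410.1 151.1 104.3]
phi [-0.044 -0.03  -0.016 -0.007 -0.002] al [0.041 0.054 0.052 0.043 0.032] joint [-0.086 -0.084 -0.069 -0.05  -0.034]
[[10, [0.0, 0.0, 0.0], [0.35, 0.08, 0.0]], [10, [0.0, 0.0, 0.0], [0.14, 0.04, 0.0]], [10, [0.0, 0.0, 0.0], [-0.02, 0.0, 0.0]], [10, [0.0, 0.0, 0.0], [-0.11, -0.03, 0.0]], [10, [0.0, 0.0, 0.0], [-0.12, -0.03, 0.0]]]
post in dryer -111.9393380082872 2.225087282128218 carrier z 30.47852035723487
top 1 141 [-4.77441642e-03  3.16854218e+01]
top -1 137 [-3.02066760e-03 -3.05093457e+01]
scene 1 239 [-2.64834930e-03  3.04440306e+01]
scene -1 220 [-7.61785859e-04 -3.02130352e+01]
```

View pics/fork.png

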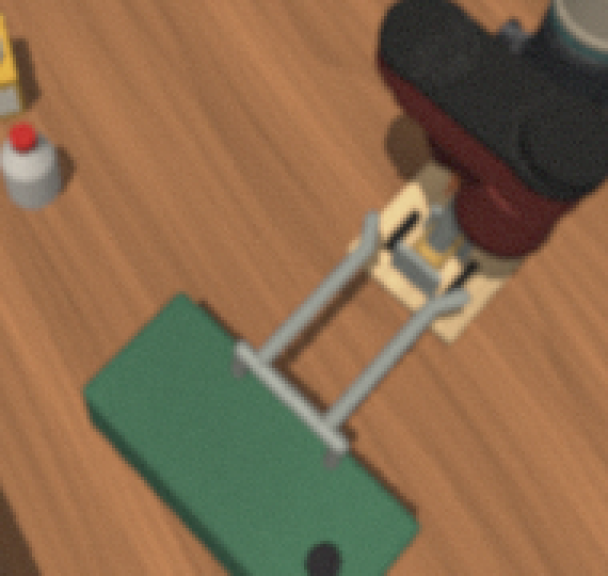

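The picture shows the carrier lined up in front of the fork: post foot near (440,235), between the prong tips at (375,220) and (460,297).

Request:
{"name": "send_rows", "arguments": {
  "series": [
    [10,[0,0,0],[0.35,0.08,0]],
    [10,[0,0,0],[0.14,0.04,0]],
    [10,[0,0,0],[-0.02,0,0]],
    [10,[0,0,0],[-0.11,-0.03,0]],
    [10,[0,0,0],[-0.12,-0.03,0]]
  ]
}}

```text
clock: 18.27
eef_pos: [410.1, 150.5, 104.3]
tool_rot: [3.112, 0.001, -2.906]
force: [0.4, -0.5, -8.2]
width: 22.9
gripper_force: 60.6
```

```bash
python3 cy.py 5; python3 -c "
from bal import *
s=sensors.read_state();o,e,p=carrier(s);q=p-[654.4,212.6,0];yd=.239;print('pivot y',q@[-np.sin(yd),np.cos(yd),0])"
```

```text
t 18.27 meas -0.040 -0.046 pred -0.005 inn -0.039 x [-0.041 -0.021] b -0.0003 roll 0.030 pitch -0.000 yaw 0.237 tcp [410.1 150.5 104.3]
phi [-0.034 -0.021 -0.011 -0.004 -0.   ] al [0.047 0.051 0.046 0.036 0.027] joint [-0.08  -0.072 -0.057 -0.041 -0.027]
[[10, [0.0, 0.0, 0.0], [0.18, 0.04, 0.0]], [10, [0.0, 0.0, 0.0], [0.05, 0.02, 0.0]], [10, [0.0, 0.0, 0.0], [-0.06, -0.02, 0.0]], [10, [0.0, 0.0, 0.0], [-0.1, -0.02, 0.0]], [10, [0.0, 0.0, 0.0], [-0.11, -0.03, 0.0]]]
post in dryer -112.0775082237491 2.8776967536531046 carrier z 30.574195229674643
pivot y -1.1807229645727482
```

Request:
{"name": "send_rows", "arguments": {
  "series": [
    [10,[0,0,0],[0.18,0.04,0]],
    [10,[0,0,0],[0.05,0.02,0]],
    [10,[0,0,0],[-0.06,-0.02,0]],
    [10,[0,0,0],[-0.1,-0.02,0]],
    [10,[0,0,0],[-0.11,-0.03,0]]
  ]
}}

```text
clock: 19.0
eef_pos: [410.1, 150.4, 104.3]
tool_rot: [3.116, 0.001, -2.906]
force: [-1.2, -0.2, -9.0]
width: 22.9
gripper_force: 60.6
```

```bash
python3 cy.py 5
```

```text
t 19.00 meas -0.050 -0.050 pred -0.000 inn -0.051 x [-0.049 -0.048] b -0.0008 roll 0.027 pitch -0.000 yaw 0.237 tcp [410.1 150.4 104.3]
phi [-0.041 -0.026 -0.014 -0.005 -0.   ] al [0.05  0.058 0.054 0.044 0.033] joint [-0.091 -0.085 -0.068 -0.049 -0.033]
[[10, [0.0, 0.0, 0.0], [0.26, 0.06, 0.0]], [10, [0.0, 0.0, 0.0], [0.09, 0.03, 0.0]], [10, [0.0, 0.0, 0.0], [-0.05, -0.02, 0.0]], [10, [0.0, 0.0, 0.0], [-0.11, -0.02, 0.0]], [10, [0.0, 0.0, 0.0], [-0.12, -0.03, 0.0]]]
post in dryer -112.06969582037728 3.3754280967853205 carrier z 30.547750742061254
```

```bash
python3 - <<'E'
import json
s=json.load(open('st.json')); s['b']=-.003; json.dump(s,open('st.json','w'))
E
sed -i 's/else .01$/else .03/' cy.py; sed -i 's/al\[-3:\]\*8\]/(al[-3:]+b*G\/K\/(G-K)*0+b\/K)*8]/' bal.py; python3 plan.py 5 .24; grep -c "b/K)" bal.py
```

```text
[-0.048545275339313895, -0.0482310641541478] [-0.041 -0.026 -0.014 -0.006 -0.001] [0.052 0.062 0.059 0.05  0.04 ] [[np.float64(0.29), np.float64(0.07), 0], [np.float64(0.11), np.float64(0.03), 0], [np.float64(-0.03), np.float64(-0.01), 0], [np.float64(-0.11), np.float64(-0.03), 0], [np.float64(-0.12), np.float64(-0.03), 0]]
1
```

Request:
{"name": "send_rows", "arguments": {
  "series": [
    [10,[0,0,0],[0.29,0.07,0]],
    [10,[0,0,0],[0.11,0.03,0]],
    [10,[0,0,0],[-0.03,-0.01,0]],
    [10,[0,0,0],[-0.11,-0.03,0]],
    [10,[0,0,0],[-0.12,-0.03,0]]
  ]
}}

```text
clock: 19.73
eef_pos: [410.0, 150.5, 104.3]
tool_rot: [3.104, 0.002, -2.906]
force: [0.4, -0.2, -8.5]
width: 23.0
gripper_force: 60.6
```

```bash
python3 cy.py 5
```

```text
t 19.73 meas -0.000 0.013 pred -0.003 inn 0.008 x [0.011 0.082] b -0.0028 roll 0.039 pitch -0.000 yaw 0.237 tcp [410.  150.5 104.3]
phi [0.013 0.01  0.006 0.003 0.001] al [0.021 0.01  0.005 0.003 0.004] joint [-0.008  0.     0.001 -0.    -0.003]
[[10, [0.0, 0.0, 0.0], [-0.2, -0.05, 0.0]], [10, [0.0, 0.0, 0.0], [-0.13, -0.03, 0.0]], [10, [0.0, 0.0, 0.0], [-0.06, -0.01, 0.0]], [10, [0.0, 0.0, 0.0], [-0.01, 0.0, 0.0]], [10, [0.0, 0.0, 0.0], [0.01, 0.0, 0.0]]]
post in dryer -112.09445046808756 -2.281143393475787 carrier z 30.585721081521996
```

Request:
{"name": "send_rows", "arguments": {
  "series": [
    [10,[0,0,0],[-0.2,-0.05,0]],
    [10,[0,0,0],[-0.13,-0.03,0]],
    [10,[0,0,0],[-0.06,-0.01,0]],
    [10,[0,0,0],[-0.01,0,0]],
    [10,[0,0,0],[0.01,0,0]]
  ]
}}

```text
clock: 20.45
eef_pos: [410.1, 150.3, 104.3]
tool_rot: [3.138, 0.001, -2.906]
force: [-0.3, -0.5, -7.9]
width: 22.8
gripper_force: 60.6
```

```bash
python3 cy.py 6 "$(python3 mvp.py 54 14.5 -4 .002)"
```

```text
t 20.45 meas 0.037 0.040 pred 0.003 inn 0.035 x [0.04  0.074] b -0.0017 roll 0.005 pitch -0.000 yaw 0.237 tcp [410.1 150.3 104.3]
phi [ 0.035  0.024  0.013  0.006  0.002 -0.   ] al [-0.021 -0.033 -0.033 -0.026 -0.018 -0.01 ] joint [0.057 0.057 0.046 0.032 0.02  0.01 ]
[[10, [0.08, 0.02, -0.01], [-0.29, -0.07, 0.0]], [10, [0.16, 0.04, -0.01], [-0.13, -0.03, 0.01]], [10, [0.2, 0.05, -0.02], [0.0, 0.0, 0.0]], [10, [0.2, 0.05, -0.02], [0.07, 0.02, 0.01]], [10, [0.16, 0.04, -0.01], [0.09, 0.02, 0.0]], [10, [0.08, 0.02, -0.01], [0.09, 0.02, 0.01]]]
post in dryer -112.11592344549199 -7.050059285630397 carrier z 30.51094924046359
```

Request:
{"name": "send_rows", "arguments": {
  "series": [
    [10,[0.08,0.02,-0.01],[-0.29,-0.07,0]],
    [10,[0.16,0.04,-0.01],[-0.13,-0.03,0.01]],
    [10,[0.2,0.05,-0.02],[0,0,0]],
    [10,[0.2,0.05,-0.02],[0.07,0.02,0.01]],
    [10,[0.16,0.04,-0.01],[0.09,0.02,0]],
    [10,[0.08,0.02,-0.01],[0.09,0.02,0.01]]
  ]
}}

```text
clock: 21.3
eef_pos: [463.8, 163.4, 99.4]
tool_rot: [-3.131, 0.002, -2.904]
force: [-0.1, 0.5, -8.2]
width: 23.2
gripper_force: 60.6
```

```bash
python3 cy.py 4
```

```text
t 21.30 meas 0.061 0.062 pred 0.002 inn 0.060 x [0.063 0.106] b 0.0001 roll -0.010 pitch -0.000 yaw 0.239 tcp [463.8 163.4  99.4]
phi [0.055 0.037 0.02  0.008] al [-0.048 -0.065 -0.063 -0.052] joint [0.104 0.101 0.083 0.06 ]
[[10, [0.0, 0.0, 0.0], [-0.43, -0.1, 0.0]], [10, [0.0, 0.0, 0.0], [-0.18, -0.05, 0.0]], [10, [0.0, 0.0, 0.0], [0.02, 0.01, 0.0]], [10, [0.0, 0.0, 0.0], [0.12, 0.03, 0.0]]]
post in dryer -56.83762895295469 -9.802509219795118 carrier z 25.598448601662128
```

```bash
sed -i 's/=.011,.502/=.011,.52/' bal.py; sed -i 's/else .03$/else .01/;s/1.8\*inn/2.2*inn/' cy.py; python3 plan.py 4 .24
```

```text
[0.06313645439568846, 0.10565495492825339] [0.055 0.037 0.02  0.009] [-0.049 -0.066 -0.065 -0.054] [[np.float64(-0.45), np.float64(-0.11), 0], [np.float64(-0.19), np.float64(-0.05), 0], [np.float64(0.02), np.float64(0.0), 0], [np.float64(0.13), np.float64(0.03), 0]]
```

Request:
{"name": "send_rows", "arguments": {
  "series": [
    [10,[0,0,0],[-0.45,-0.11,0]],
    [10,[0,0,0],[-0.19,-0.05,0]],
    [10,[0,0,0],[0.02,0,0]],
    [10,[0,0,0],[0.13,0.03,0]]
  ]
}}

```text
clock: 21.9
eef_pos: [462.7, 163.7, 99.5]
tool_rot: [-3.087, 0.002, -2.903]
force: [0.0, 0.2, -7.8]
width: 23.2
gripper_force: 60.6
```

```bash
python3 cy.py 4
```

```text
t 21.90 meas 0.035 0.040 pred 0.009 inn 0.031 x [ 0.031 -0.051] b 0.0004 roll -0.054 pitch -0.001 yaw 0.240 tcp [462.7 163.7  99.5]
phi [0.022 0.013 0.006 0.002] al [-0.055 -0.05  -0.041 -0.031] joint [0.077 0.063 0.047 0.033]
[[10, [0.0, 0.0, 0.0], [-0.01, 0.0, 0.0]], [10, [0.0, 0.0, 0.0], [0.05, 0.01, 0.0]], [10, [0.0, 0.0, 0.0], [0.1, 0.03, 0.0]], [10, [0.0, 0.0, 0.0], [0.11, 0.03, 0.0]]]
post in dryer -57.85724361047345 -7.609554837376331 carrier z 25.811372002008724
```

Request:
{"name": "send_rows", "arguments": {
  "series": [
    [10,[0,0,0],[-0.15,-0.04,0]],
    [10,[0,0,0],[0.05,0.01,0]],
    [10,[0,0,0],[0.1,0.03,0]],
    [10,[0,0,0],[0.11,0.03,0]]
  ]
}}

```text
clock: 22.5
eef_pos: [462.9, 163.4, 99.5]
tool_rot: [-3.096, 0.002, -2.904]
force: [0.7, -0.5, -8.9]
width: 23.1
gripper_force: 60.6
```

```bash
python3 cy.py 5 "$(python3 -c "
import numpy as np,json
w=np.array([.5,1,1,1,.5])/4
print(json.dumps(np.outer(w,[37.5,11,-4,0]).round(3).tolist()))")"
```

```text
t 22.50 meas -0.030 -0.035 pred -0.022 inn -0.007 x [-0.045 -0.194] b 0.0003 roll -0.044 pitch -0.001 yaw 0.240 tcp [462.9 163.4  99.5]
phi [-0.045 -0.031 -0.018 -0.008 -0.003] al [0.003 0.029 0.037 0.034 0.026] joint [-0.048 -0.061 -0.055 -0.042 -0.029]
[[10, [0.08, 0.02, -0.01], [0.53, 0.13, 0.0]], [10, [0.16, 0.05, -0.02], [0.29, 0.07, 0.0]], [10, [0.16, 0.05, -0.02], [0.08, 0.02, 0.0]], [10, [0.16, 0.05, -0.02], [-0.04, 0.0, 0.0]], [10, [0.08, 0.02, -0.01], [-0.08, -0.02, 0.0]]]
post in dryer -57.675067498637176 -0.04982395384998206 carrier z 25.78996906706662
```

Request:
{"name": "send_rows", "arguments": {
  "series": [
    [10,[0.08,0.02,-0.01],[0.53,0.13,0]],
    [10,[0.16,0.05,-0.02],[0.29,0.07,0]],
    [10,[0.16,0.05,-0.02],[0.08,0.02,0]],
    [10,[0.16,0.05,-0.02],[-0.04,0,0]],
    [10,[0.08,0.02,-0.01],[-0.08,-0.02,0]]
  ]
}}

```text
clock: 23.22
eef_pos: [502.1, 175.4, 94.6]
tool_rot: [3.118, 0.002, -2.903]
force: [-0.3, 0.0, -8.6]
width: 23.1
gripper_force: 60.7
```

```bash
python3 cy.py 4 "$(python3 -c "
import numpy as np,json
w=np.array([.5,1,1,.5])/3
print(json.dumps(np.outer(w,[24,6.5,-5,0]).round(3).tolist()))")"
```

```text
t 23.23 meas -0.025 -0.024 pred -0.005 inn -0.020 x [-0.023  0.002] b 0.0001 roll 0.025 pitch -0.000 yaw 0.240 tcp [502.1 175.4  94.6]
phi [-0.018 -0.011 -0.005 -0.002] al [0.031 0.031 0.027 0.021] joint [-0.049 -0.042 -0.032 -0.023]
[[10, [0.07, 0.02, -0.01], [0.06, 0.02, 0.0]], [10, [0.13, 0.04, -0.03], [0.0, 0.0, 0.0]], [10, [0.13, 0.04, -0.03], [-0.04, -0.01, 0.0]], [10, [0.07, 0.02, -0.01], [-0.07, -0.02, 0.0]]]
post in dryer -16.806023379842397 3.5183886402212603 carrier z 20.801312881894845
```

Request:
{"name": "send_rows", "arguments": {
  "series": [
    [10,[0.05,0.01,-0.01],[0.06,0.02,0]],
    [10,[0.1,0.03,-0.03],[0,0,0]],
    [10,[0.1,0.03,-0.03],[-0.04,-0.01,0]],
    [10,[0.05,0.01,-0.01],[-0.07,-0.02,0]]
  ]
}}

```text
clock: 23.82
eef_pos: [520.0, 179.8, 89.7]
tool_rot: [3.122, 0.001, -2.904]
force: [-0.5, 0.3, -8.2]
width: 23.1
gripper_force: 60.7
```

```bash
python3 cy.py 4 "[[0,0,-2,0],[0,0,-2,0],[0,0,-2,0],[0,0,-2,0]]"
```

```text
t 23.82 meas -0.023 -0.016 pred -0.002 inn -0.018 x [-0.018  0.004] b -0.0001 roll 0.021 pitch -0.000 yaw 0.239 tcp [520.  179.8  89.7]
phi [-0.014 -0.009 -0.004 -0.002] al [0.025 0.025 0.021 0.017] joint [-0.039 -0.034 -0.026 -0.018]
[[10, [0.0, 0.0, -0.03], [0.05, 0.01, 0.0]], [10, [0.0, 0.0, -0.03], [-0.01, 0.0, 0.0]], [10, [0.0, 0.0, -0.03], [-0.04, -0.01, 0.0]], [10, [0.0, 0.0, -0.03], [-0.05, -0.01, 0.0]]]
post in dryer 1.6295643806255184 2.6991616886908503 carrier z 15.965757821965624
```

Request:
{"name": "send_rows", "arguments": {
  "series": [
    [10,[0,0,-0.03],[0.05,0.01,0]],
    [10,[0,0,-0.03],[-0.01,0,0]],
    [10,[0,0,-0.03],[-0.04,-0.01,0]],
    [10,[0,0,-0.03],[-0.05,-0.01,0]]
  ]
}}

```text
clock: 24.42
eef_pos: [519.3, 179.7, 82.6]
tool_rot: [3.126, 0.001, -2.904]
force: [0.1, 0.1, -8.0]
width: 23.0
gripper_force: 60.7
```

```bash
python3 cy.py 6 "[[0,0,-1.8,0],[0,0,-1.8,0],[0,0,-1.8,0],[0,0,-1.2,0],[0,0,-1.2,0],[0,0,-0.6,0]]"
```

```text
t 24.43 meas -0.015 -0.010 pred -0.002 inn -0.011 x [-0.011  0.01 ] b -0.0002 roll 0.017 pitch 0.001 yaw 0.239 tcp [519.3 179.7  82.6]
phi [-0.008 -0.005 -0.002 -0.001 -0.     0.   ] al [0.018 0.017 0.014 0.011 0.008 0.005] joint [-0.026 -0.022 -0.017 -0.012 -0.008 -0.005]
[[10, [0.0, 0.0, -0.03], [0.02, 0.0, 0.0]], [10, [0.0, 0.0, -0.03], [-0.02, 0.0, 0.0]], [10, [0.0, 0.0, -0.03], [-0.03, -0.01, 0.0]], [10, [0.0, 0.0, -0.02], [-0.03, -0.01, 0.0]], [10, [0.0, 0.0, -0.02], [-0.04, -0.01, 0.0]], [10, [0.0, 0.0, -0.01], [-0.02, -0.01, 0.0]]]
post in dryer 0.8800391854466229 1.90993893089953 carrier z 8.808082265518735
```

Request:
{"name": "send_rows", "arguments": {
  "series": [
    [10,[0,0,-0.03],[0.02,0,0]],
    [10,[0,0,-0.03],[-0.02,0,0]],
    [10,[0,0,-0.03],[-0.03,-0.01,0]],
    [10,[0,0,-0.02],[-0.05,-0.01,0]],
    [10,[0,0,-0.02],[-0.06,-0.02,0]],
    [10,[0,0,-0.01],[-0.05,-0.01,0]]
  ]
}}

```text
clock: 25.28
eef_pos: [519.2, 179.8, 74.2]
tool_rot: [-3.14, 0.001, -2.903]
force: [-0.4, 0.3, -8.6]
width: 23.3
gripper_force: 60.7
```

```bash
python3 cy.py 3
```

```text
t 25.27 meas -0.042 -0.037 pred -0.019 inn -0.019 x [-0.045 -0.106] b -0.0004 roll -0.001 pitch 0.000 yaw 0.240 tcp [519.2 179.8  74.2]
phi [-0.041 -0.028 -0.015] al [0.032 0.047 0.047] joint [-0.073 -0.074 -0.062]
[[10, [0.0, 0.0, 0.0], [0.36, 0.09, 0.0]], [10, [0.0, 0.0, 0.0], [0.17, 0.04, 0.0]], [10, [0.0, 0.0, 0.0], [0.0, 0.0, 0.0]]]
post in dryer 0.9106415747281439 4.544097830005158 carrier z 0.4262747697876108
```

Request:
{"name": "send_rows", "arguments": {
  "series": [
    [10,[0,0,-0.01],[0,0,0]],
    [10,[0,0,-0.01],[0,0,0]],
    [10,[0,0,-0.01],[0,0,0]],
    [10,[0,0,0],[0,0,0]]
  ]
}}

```text
clock: 25.88
eef_pos: [519.3, 179.8, 73.9]
tool_rot: [-3.141, 0.002, -2.904]
force: [-4.0, -1.0, 6.9]
width: 23.0
gripper_force: 63.0
```

```bash
python3 cy.py 1 | head -1; python3 -c "
from h import *
s=sensors.read_state();print(s['force'],s['torque'],s['eef_pos'])"
```

```text
t 25.88 meas -0.144 -0.136 pred -0.078 inn -0.056 x [-0.161 -0.367] b -0.0009 roll 0.000 pitch -0.000 yaw 0.240 tcp [519.3 179.8  73.9]
[-3.24830274 -0.82599553  7.40550379] [-0.21963421  0.75790569  0.02390917] [519.36226168 179.83019426  73.87404508]
```

Request:
{"name": "send_rows", "arguments": {
  "series": [
    [30,[0,0,0],[0,0,0]],
    [45,[0,0,0],[0,0,0]],
    [70,[0,0,0],[0,0,0]],
    [85,[0,0,0],[0,0,0]],
    [85,[0,0,0],[0,0,0]],
    [85,[0,0,0],[0,0,0]]
  ]
}}

```text
clock: 26.72
eef_pos: [519.3, 179.7, 72.5]
tool_rot: [-3.14, 0.001, -2.904]
force: [-0.3, 1.0, -0.2]
width: 85.1
gripper_force: 0.0
```

Request:
{"name": "send_rows", "arguments": {
  "series": [
    [85,[0,0,0.1],[0,0,0]],
    [85,[0,0,0.3],[0,0,0]],
    [85,[0,0,0.4],[0,0,0]],
    [85,[-0.1,-0.05,0.5],[0,0,0]],
    [85,[-0.1,-0.1,0.5],[0,0,0]],
    [85,[-0.1,-0.2,0.5],[0,0,0]],
    [85,[0,-0.2,0.3],[0,0,0]],
    [85,[0,0,0],[0,0,0]]
  ]
}}

```text
clock: 27.72
eef_pos: [502.3, 146.0, 230.2]
tool_rot: [-3.14, 0.005, -2.905]
force: [0.5, 0.6, -0.2]
width: 84.9
gripper_force: 0.0
```

Run:
```python
from bal import *
t=ref(); piv=np.array([519.3,179.8,0])+R.from_euler('z',.24).apply([140,0,45])
for i in range(2):
    for n in('top','scene'): d=cap(n); print(n,fit(t[n],local(d,piv,.24)))
a=np.load('last_top.npz')['img'][130:300,100:240];b=np.load('last_scene.npz')['img'][220:400,230:420]
cv2.imwrite('pics/end.png',np.hstack([cv2.resize(a,(400,486))[:480],cv2.resize(b,(400,480))])[:,:,::-1])
s=sensors.read_state();print(s['clock'],s['eef_pos'],s['force'])
```

```text
top (np.float64(-0.14188931884302125), np.float64(2.0932273196333164), 917)
scene (np.float64(-0.13373374940546917), np.float64(2.2222616313499417), 893)
top (np.float64(-0.1398312325565135), np.float64(2.060860859504543), 920)
scene (np.float64(-0.135902458304513), np.float64(2.2066583136321936), 891)
27.925 [500.702991   147.27390576 227.60751618] [-0.98605176  0.18265325 -0.36611249]
```

View pics/end.png

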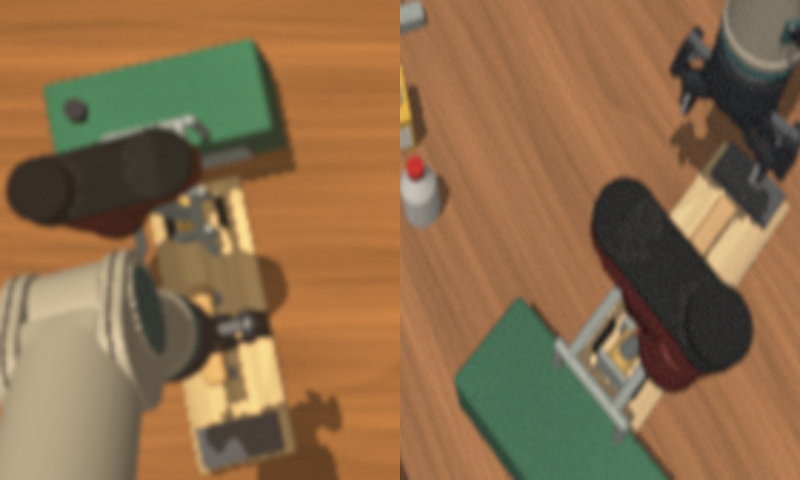

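The carrier stands flat with the post in the fork, and the boot rests on the +y prong at about -0.14 rad. The gripper is open and clear, above the weight end.

Request:
{"name": "send_rows", "arguments": {
  "series": [
    [85,[-0.1,0,0.2],[0,0,0]],
    [85,[-0.1,0,0.2],[0,0,0]],
    [85,[0,0,0],[0,0,0]],
    [85,[0,0,0],[0,0,0]],
    [85,[0,0,0],[0,0,0]],
    [85,[0,0,0],[0,0,0]]
  ]
}}

```text
clock: 28.68
eef_pos: [489.3, 146.6, 252.2]
tool_rot: [-3.14, 0.0, -2.904]
force: [0.7, 0.1, 0.1]
width: 84.8
gripper_force: 0.0
```

```bash
python3 -c "
from cell import ctrl
print(ctrl.finish_job())"
```

```text
the job is handed in; nothing more can be done
None
```

I handed the job in at about 28.7 s, no verdict returned: the boot was held upright about 5 s, carried into the fork, and the carrier set down flat and released, with the boot resting about 0.14 rad against the +y prong, i.e. on the side opposite its first lean but well short of the 0.28 rad flop limit.

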